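# Feed one spacer and nudge it to the round pad

## Robot

A 7-joint arm with a two-finger parallel gripper is mounted at the origin on the work surface. World frame = base frame: x ahead of the robot, y to its left, z up, the work surface at z = 0. Lengths are in mm, angles in rad, forces in N, time in s.
With the tool pointing down it reaches from about 400 to 875 mm from the base axis. Payload 4.4 kg.
Tool frame: the origin (TCP) lies midway between the tips of the shut fingers; the grasp point (between the pads) lies 19 mm behind it; x points along the fingers, y is the direction in which the jaws open and shut, and the axes are right-handed (so a half turn about x gives the same grasp; the last joint's range is limited). The gripper opens to 85 mm and grips with 20 to 120 N. Pads are 22 mm wide; open, the fingers measure 114 mm over their backs; the gripper's body (76 mm by 85 mm) begins 54 mm behind the grasp point. The pads swing forward as they close: fully open they stand 13 mm farther back than shut.
Start: joints at [1.138, 0.628, 0.038, 1.517, -0.027, 0.996, -0.02], TCP at [233.138, -606.766, 231.313] pointing down, gripper open.
Joint ranges: [-3.06, 3.06], [-0.37, 2.12], [-1.25, 1.32], [0.18, 2.47], [-1.1, 4.24], [0.23, 1.98], [-2.94, 2.94]. Speed limits (rad/s): [2.57, 2.57, 3.14, 3.14, 3.14, 3.14, 3.14].

## Interface

Orientations are given as [roll, pitch, yaw] about the fixed x, y, z axes, in that order (R = Rz(yaw) Ry(pitch) Rx(roll)).
In Python, from cell import ctrl gives the robot as it stands.
- The arm moves only by the tool arm_command, never from a script. Its argument "series" is a list of rows, each a list of 7 numbers: the opening, from 0 (shut) to 1 (fully open), then the shift along the world's x, y, z in cm, then the turn, a rotation vector about the world's x, y, z in degrees. In form: [[claw, x, y, z, rx, ry, rz], ...]. A call has 1 to 20 rows; each row shifts and turns the commanded pose from where the row before left it; what a row does not reach is not made up. A row lasts 1/12 s, in which the tool goes at most 41.7 mm and 7.16 degrees, less where a joint would pass 70% of its speed; a pose out of reach is approached as far as the arm can. A call with a gripper value outside its range is refused whole. The fingers move at their own pace and stop on an object; the grip force is fixed at half the most. Time passes only in rows, so rows that do not move let the fingers close. It gives the time, the measured TCP pose, the force and the opening at its end, in the units of the state.
- ctrl.read_state(): the state, without advancing time (a new reading comes with each control period).
- ctrl.get_image(name): name is "scene" or "side" or "wrist"; returns the picture (420x560x3 uint8, blue, green, red); there is no depth.
- ctrl.calibration(name): a dict with "fovy" (degrees; the focal length in pixels is half the picture's height over the tangent of half this angle, whatever the lens; pixels are square), "cx", "cy" (the principal point, pixels), "cam_to_world" (4x4, takes a point from camera to world coordinates); the wrist camera has in their place "T_tool_cam" (4x4, takes a point from camera to tool coordinates, whose origin is the TCP and whose axes are the tool frame's). Camera axes: x right, y up, looking along -z (the intrinsics and any distortion apply to the point x, -y, -z); pixel columns grow to the right and rows downward; lengths in mm; the calibration is good to about 2 mm. A picture is of the moment at which its call begins: read the wrist's pose just before it. calibration takes no time and is no camera call.
- ctrl.finish_job(): hands the job in, once; it reports no verdict.
Trained networks look in the newest picture that a camera, given by its name, has taken for a name from the list of things; names that differ only in an ending like _2 or _b are one class to them, and where a whole thing is asked for, a point or a joint stands for the part that bears it (a point fixed in the world has none). Each returns a list of dicts, best first, with "conf" (0 to 1); they miss things now and then, are a little off and sometimes report something else, mostly with a low value. They report only what shows in the picture. A call takes as long as a camera call. They do not tell look-alikes from the thing itself.
- ctrl.spot_in(label, camera): "centre" ([x, y, z] in mm, in world coordinates, good to about 4 mm: the middle of the surface that is visible of it).
The state is a dict: "clock": time; "qpos": joint angles; "qd": joint speeds; "tau": joint torques, N m; "eef_pos": TCP position; "tool_rot": TCP orientation; "force": force on the tool from outside, world axes, zero at the start; "torque": the same for the moment, N m; "width": finger opening in mm.
Only numpy, scipy, OpenCV 4.12 (cv2) and the standard library are available. Lean on these libraries where they do the work, as an engineer would, in place of code of your own. Each camera call takes 0.05 s, during which the arm holds its last target.

## Task

Press the black plunger of the spacer feeder all the way down once, so that a single spacer ring slides out onto the plank, and let the plunger come back up. Then nudge that ring along the plank with the fingers until it lies wholly on the round rubber pad (not the square one). Nothing is to be picked up, only one spacer may come out, and everything else stays where it is.

Things in the scene. Friction and masses are not known exactly. Their poses are not given: they have to be found in the camera images.
- feeder: Spacer feeder bolted to the plank: open-topped aluminium magazine (43 x 49 mm, 44 mm high), behind it a grey housing (49 mm wide, 48 mm high, to 119 mm behind the magazine's axis; flanges 94 mm wide, 6 mm high) that carries the plunger. Origin on the plank on the magazine's vertical axis; its -x axis points out of the outlet, roughly to the robot; front face 23.5 mm from the origin.
- plunger (a joint): Plunger travel in m: 0 up, 0.024 fully pressed straight down. A spring returns it to 0 when released: about 3 N at the top and 8 N at the bottom, with friction 8 to 15 N in all. It drives a flat blade that pushes the bottom ring straight out of the outlet; the blade moves 2.75 times as far as the plunger (66 mm in all, the first 2 to 4 mm idle).
- plunger_top (a point): Centre of the flat top of the plunger's black round knob (36 mm diameter, 12 mm thick), 96 mm above the plank when up, 72 mm when fully pressed; 62 mm behind the feeder's origin, along its +x axis. Moves with the plunger.
- spacer1: The bottom spacer ring in the magazine, the one to be fed out: plain aluminium, 36 mm outside diameter, 12 mm thick, with a 17 mm bore, lying flat on the plank, about 26 g. A full press leaves it on the plank with its centre about 63 mm from the feeder's origin along the feeder's -x. Origin at the centre of its underside, z up.
- spacer2: The next spacer ring, the same as spacer1, lying on it in the magazine. When the plunger comes up it drops to the plank inside the magazine (a second press would feed it); it must stay there.
- spacer3: Top spacer ring in the magazine, same size; stays in the magazine.
- round_pad: Round black rubber pad, 100 mm diameter, let in flush with the plank (the ring slides onto it without a step), to the left or right of the feeder's outlet. Origin at its centre on the plank's surface.
- square_pad: Square black rubber pad, 90 x 90 mm, flush with the plank, on the other side; not to be used. Origin at its centre.
- float: Bystander: copper carburettor float, upright cylinder 38 mm diameter, 36 mm high. Origin at the centre of its underside.
- phenolic: Bystander: black phenolic spacer block, 30 x 55 x 22 mm. Origin at the centre of its underside.
- banjo1: Bystander: brass banjo fitting, an eye of 22 mm diameter and 14 mm height with a 9 mm pipe stub that reaches 45 mm along +x. Origin at the centre of the underside of the eye.
- banjo2: Bystander: the other brass banjo fitting, the same.
- caddy: Bystander: yellow plastic jet caddy, a divided open box 100 x 150 x 30 mm. Origin at the centre of its underside.
- driver: Bystander: screwdriver about 170 mm long lying on the plank along its x axis.
Things that resemble listed ones, but are neither listed nor needed, are in the scene too. Of the things like the feeder, leave any that is purple or red; of the rest the smaller one is meant.

How it is judged (in metres and radians):
On the way, in this order (a step that is already met when the one before it is completed fails the run):
1. the plunger is pressed fully down (at least 21.5 of 24 mm) (value of joint plunger above 0.0215 m), for 0.02 s.
2. the plunger is up again and spacer1 lies on the plank in front of the outlet (value of joint plunger below 0.003 m and x of spacer1 in the frame of feeder below -0.042 m and height (world z) of spacer1 below 0.004 m), for 0.1 s.
3. spacer1 lies wholly on the round pad (horizontal distance between spacer1 and round_pad below 0.033 m), for 0.2 s.
At the end, for the whole second after the job is handed in: spacer1 lies flat and at rest with its centre within 33 mm of the round pad's centre (wholly on the pad, to 1 mm), the plunger is up (within 3 mm) and the other two rings are still in the magazine (horizontal distance between spacer1 and round_pad below 0.033 m and height (world z) of spacer1 below 0.004 m and angle between spacer1's own z axis and vertical below 0.1 rad and linear speed of spacer1 below 0.02 m/s and value of joint plunger below 0.003 m and horizontal distance between each of spacer2, spacer3 and feeder below 0.012 m); the robot touches nothing.
It fails at once if the fed ring is lifted (8 mm off the plank) or tipped over (height (world z) of spacer1 above 0.008 m or angle between spacer1's own z axis and vertical above 0.6 rad).
It fails at once if a second ring is fed forward (10 mm), or a ring is lifted in the magazine (x of any of spacer2, spacer3 in the frame of feeder below -0.01 m or height (world z) of spacer2 above 0.022 m or height (world z) of spacer3 above 0.034 m).
It fails at once if a bystander is moved by more than 15 mm (distance of any of float, phenolic, banjo1, banjo2, caddy, driver from where it was at the start of the episode above 0.015 m).
It also fails if it takes over 61 s, if anything falls off the work surface, if the arm or the gripper's body presses on something with over 40 N, if the wrist force passes 120 N, or if a joint passes its speed limit or range.

## Working session

There is one attempt and no reset: what is moved stays moved. The work goes in short steps, Python scripts to look and compute and a tool call to move; the robot and the scene stay as the last step left them, time stands still between calls to the robot, and variables do not carry over. Pictures are saved under pics/ and viewed, and the job is handed in when it is done.

Besides the shell and the picture viewer there is one more tool, called after "Emit:" as name([rows], argument=value, ...), one row to a line, values as JSON. arm_command: Moves the arm, as the interface text tells. Its arguments: {"type":"object","properties":{"series":{"type":"array"}},"required":["series"]}

```bash
ls; mkdir -p pics
python3 - <<'E'
from cell import ctrl
import cv2
s=ctrl.read_state(); print(s)
for n in ("scene","side","wrist"):
    c=ctrl.calibration(n); print(n,c)
    cv2.imwrite(f"pics/a_{n}.png",ctrl.get_image(n))
E
```

```text
pics
{'clock': 0.0, 'qpos': array([ 1.13819111,  0.62930507,  0.03845434,  1.5183665 , -0.02698546,
        0.99631458, -0.01999414]), 'qd': array([ 0.00048861,  0.00090859, -0.00087297, -0.00134512,  0.0018328 ,
       -0.00114626,  0.00059082]), 'tau': array([-1.52585944e-03, -5.63413095e+01,  1.22581422e+00, -1.93448031e+01,
        1.09946533e-02,  1.05051047e-02,  6.39100293e-06]), 'eef_pos': array([ 232.90480111, -606.17028867,  230.41641387]), 'tool_rot': array([-1.54830321,  1.56892116,  1.96009845]), 'force': array([-0.60318479,  0.24120717,  0.11686103]), 'torque': array([ 0.02722593, -0.02582746,  0.01999128]), 'width': 85.49384453000286}
scene {'fovy': 49.06290034264578, 'cx': 278.1490890342297, 'cy': 205.0812430629322, 'cam_to_world': array([[ 8.57782091e-01, -4.03462867e-01,  3.18476999e-01,
         8.04128268e+02],
       [ 5.13905593e-01,  6.85849961e-01, -5.15277471e-01,
        -5.90923870e+02],
       [-1.05321111e-02,  6.05662898e-01,  7.95651638e-01,
         1.02260968e+03],
       [ 0.00000000e+00,  0.00000000e+00,  0.00000000e+00,
         1.00000000e+00]])}

[... 183 characters left out ...]
],
       [-5.33966488e-01, -5.36903648e-01,  6.53157150e-01,
         8.58011349e+02],
       [ 1.36352008e-02,  7.66936191e-01,  6.41578491e-01,
         9.24411727e+02],
       [ 0.00000000e+00,  0.00000000e+00,  0.00000000e+00,
         1.00000000e+00]])}
wrist {'fovy': 66.69216137702742, 'cx': 287.3801000616782, 'cy': 216.78893320205572, 'T_tool_cam': array([[-2.37452630e-04,  3.02373243e-01, -9.53189575e-01,
        -1.42081172e+02],
       [ 9.99999956e-01, -9.74125338e-05, -2.80015193e-04,
        -6.25397199e-01],
       [-1.77521714e-04, -9.53189600e-01, -3.02373206e-01,
        -7.72566458e+01],
       [ 0.00000000e+00,  0.00000000e+00,  0.00000000e+00,
         1.00000000e+00]])}
```

View pics/a_scene.png

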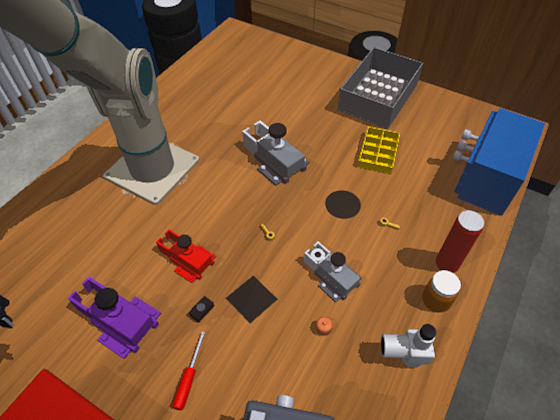

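View pics/a_side.png

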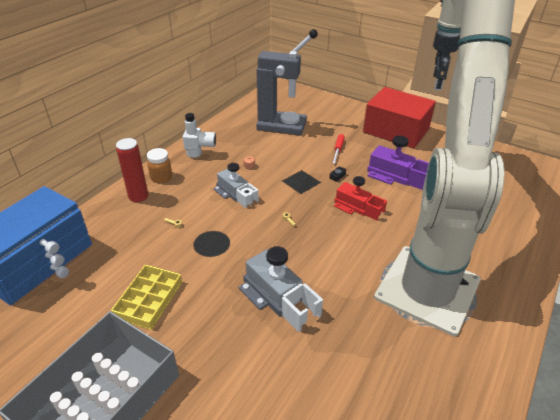

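View pics/a_wrist.png

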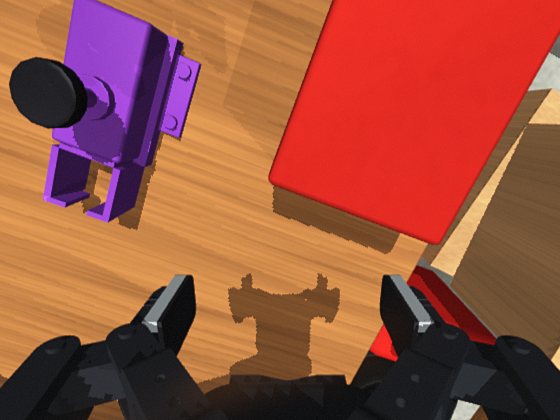

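Feeder candidates in the scene picture are large grey (278,150), small grey with rings (332,270), red (186,255) and purple (113,315). By the description I choose the small grey one. The round pad is at (343,204) and the square pad at (251,299).

```bash
cat > h.py <<'E'
import numpy as np, cv2
from scipy.spatial.transform import Rotation as R
from cell import ctrl
def tool():
    s=ctrl.read_state(); T=np.eye(4); T[:3,:3]=R.from_euler('xyz',s['tool_rot']).as_matrix(); T[:3,3]=s['eef_pos']; return T
def cam(n,T=None):
    c=ctrl.calibration(n); M=(T if T is not None else tool())@c['T_tool_cam'] if n=='wrist' else c['cam_to_world']
    return M,210/np.tan(np.radians(c['fovy'])/2),c['cx'],c['cy']
def p2w(n,u,v,z,T=None):
    M,f,cx,cy=cam(n,T); d=M[:3,:3]@np.array([(u-cx)/f,-(v-cy)/f,-1]); o=M[:3,3]
    return o+d*(z-o[2])/d[2]
def w2p(n,p,T=None):
    M,f,cx,cy=cam(n,T); q=M[:3,:3].T@(np.asarray(p,float)-M[:3,3]); return np.array([cx+f*q[0]/-q[2],cy-f*q[1]/-q[2]])
E
python3 - <<'E'
from h import *
np.set_printoptions(precision=1,suppress=True)
for n,(x0,y0,x1,y1) in dict(scene=(230,170,420,350),side=(170,130,360,280)).items():
    im=cv2.imread(f'pics/a_{n}.png')[y0:y1,x0:x1]
    cv2.imwrite(f'pics/a_{n}_crop.png',cv2.resize(im,None,fx=4,fy=3.2 if 0 else 3,interpolation=cv2.INTER_CUBIC) if 0 else cv2.resize(im,None,fx=3,fy=3,interpolation=cv2.INTER_CUBIC))
    for l in ['feeder','plunger_top','round_pad','square_pad','banjo1','float','phenolic','caddy','spacer3','driver']:
        print(n,l,[(np.round(d['centre']),round(d['conf'],2),w2p(n,d['centre'])) for d in ctrl.spot_in(l,n)])
print(p2w('scene',343,204,0),p2w('side',211.5,243.5,0),p2w('scene',251.5,298.5,0),p2w('side',301,181.5,0))
print(ctrl.read_state()['clock'])
E
```

```text
scene feeder [(array([318., 196.,  57.]), 0.98, array([277.5, 152.8])), (array([641., -67.,  48.]), 0.86, array([336.5, 274.4])), (array([ 273., -422.,   58.]), 0.76, array([117.2, 319.2])), (array([ 301., -209.,   44.]), 0.75, array([187. , 256.7]))]
scene plunger_top [(array([314., 208., 132.]), 0.74, array([278. , 130.6])), (array([ 298., -199.,   98.]), 0.72, array([184.8, 241.4])), (array([ 263., -413.,  126.]), 0.58, array([106.9, 300.5])), (array([639., -54.,  92.]), 0.46, array([340.3, 260.4]))]
scene round_pad [(array([548., 169.,  -1.]), 0.89, array([343.2, 203.6]))]
scene square_pad [(array([ 491., -202.,    2.]), 0.64, array([254.4, 298.1]))]
scene banjo1 [(array([677., 162.,   9.]), 0.65, array([385.7, 222.3])), (array([434., -27.,   8.]), 0.52, array([271.6, 234.8]))]
scene float [(array([ 675., -189.,   30.]), 0.78, array([325.2, 326.1]))]
scene phenolic [(array([ 408., -292.,   22.]), 0.76, array([202.8, 308.3]))]
scene caddy [(array([555., 397.,   9.]), 0.96, array([378.7, 151. ]))]
scene spacer3 []
scene driver [(array([ 478., -457.,   22.]), 0.95, array([182.9, 386
[... 315 characters left out ...]
([277.7, 256.8])), (array([ 256., -398.,  131.]), 0.78, array([399.4, 140.5]))]
side round_pad [(array([543., 170.,   2.]), 0.83, array([212.4, 244.1]))]
side square_pad [(array([ 485., -202.,   -1.]), 0.9, array([300.8, 182.2]))]
side banjo1 []
side float [(array([ 662., -177.,   24.]), 0.5, array([250.2, 161.9]))]
side phenolic [(array([ 400., -279.,   20.]), 0.48, array([336.5, 173.5]))]
side caddy [(array([558., 402.,  12.]), 0.58, array([146.3, 296.6]))]
side spacer3 [(array([571., -28.,  38.]), 0.64, array([246.1, 192. ]))]
side driver [(array([ 472., -430.,   25.]), 0.46, array([338.1, 143.6]))]
[549.  166.4   0. ] [548.5 167.8   0. ] [ 485.3 -205.2    0. ] [ 485.9 -204.6    0. ]
1.15
```

View pics/a_scene_crop.png

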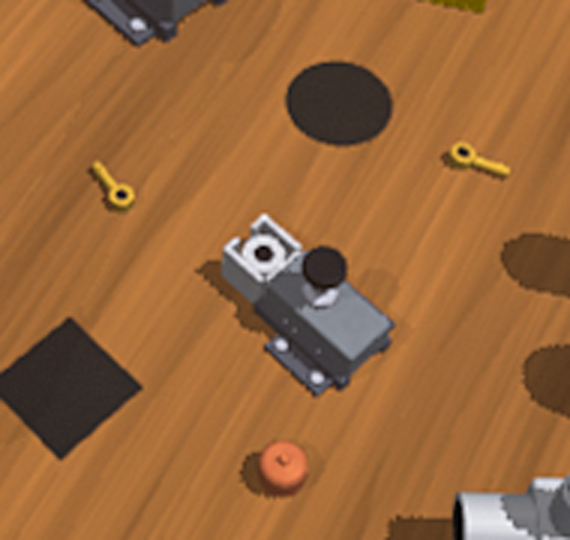

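View pics/a_side_crop.png

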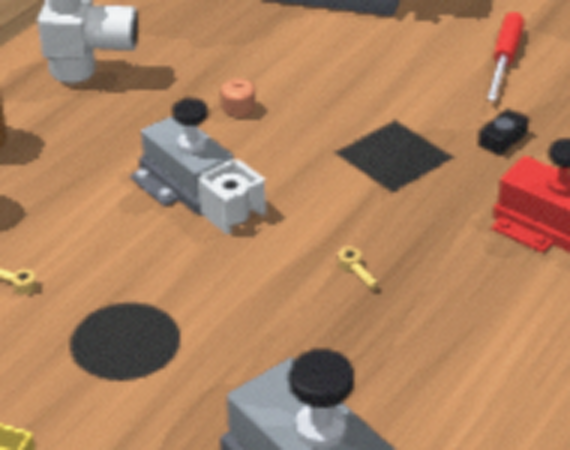

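The crops show a small grey feeder with rings in its magazine. The knob is at scene px (338,258) and side px (233,166), and the ring bore is at scene px (317.7,254.3) and side px (247,191).

Run:
```python
from h import *
np.set_printoptions(precision=1,suppress=True)
a=p2w('scene',338.3,258.3,96);b=p2w('side',233,166,96)
c=p2w('scene',317.7,254.3,36);d=p2w('side',247,191.3,36)
print('knob',a,b,'ring',c,d)
for k,r in((a,c),(b,d)):
    v=(k-r)[:2];print(np.linalg.norm(v),np.degrees(np.arctan2(v[1],v[0])))
for n,l in (('scene',[(271,164+70),]),):pass
print('banjos',p2w('scene',270,235,10),p2w('scene',262,225.5,10),p2w('scene',384,221.5,10),p2w('scene',399,226.5,10))
print(tool())
```

```text
knob [633.5 -53.2  96. ] [631.4 -48.8  96. ] ring [573.2 -34.1  36. ] [572.7 -34.1  36. ]
63.22021575094959 -17.58912666482124
60.52932049292791 -14.087441327078054
banjos [431.2 -31.1  10. ] [396.8 -16.   10. ] [672.2 161.4  10. ] [713.  166.5  10. ]
[[   0.     0.4   -0.9  233.1]
 [   0.    -0.9   -0.4 -606.7]
 [  -1.    -0.    -0.   231.3]
 [   0.     0.     0.     1. ]]
```

Emit:
arm_command([
  [0,2.35,3.27,0,0,0,3.3],
  [0,2.35,3.27,0,0,0,3.3],
  [0,2.35,3.27,0,0,0,3.3],
  [0,2.35,3.27,0,0,0,3.3],
  [0,2.35,3.27,0,0,0,3.3],
  [0,2.35,3.27,0,0,0,3.3],
  [0,2.35,3.27,0,0,0,3.3],
  [0,2.35,3.27,0,0,0,3.3],
  [0,2.35,3.27,0,0,0,3.3],
  [0,2.35,3.27,0,0,0,3.3],
  [0,2.35,3.27,0,0,0,3.3],
  [0,2.35,3.27,0,0,0,3.3],
  [0,2.35,3.27,0,0,0,3.3],
  [0,2.35,3.27,0,0,0,3.3],
  [0,2.35,3.27,0,0,0,3.3],
  [0,2.35,3.27,0,0,0,3.3],
  [0,2.0,3.27,0,0,0,3.7],
  [0,0,0,0,0,0,0],
  [0,0,0,0,0,0,0],
])

```text
clock: 2.73
eef_pos: [630.0, -47.4, 231.0]
tool_rot: [-3.093, 1.569, 1.406]
force: [-0.4, -1.6, -0.1]
width: 0.2
```

Run:
```python
from h import *
np.set_printoptions(precision=2,suppress=True)
T=tool(); im=ctrl.get_image('wrist'); cv2.imwrite('pics/b_wrist.png',im); np.save('b_T.npy',T); print(T, ctrl.read_state()['force'],ctrl.read_state()['width'],ctrl.read_state()['qpos'])
for l in ['plunger_top','feeder','spacer3','round_pad']: print(l,[(np.round(d['centre']),round(d['conf'],2),w2p('wrist',d['centre'],T)) for d in ctrl.spot_in(l,'wrist')])
```

```text
[[  0.     0.98  -0.21 629.97]
 [  0.    -0.21  -0.98 -47.35]
 [ -1.    -0.    -0.   231.05]
 [  0.     0.     0.     1.  ]] [ 0.25 -1.01 -0.32] -0.15740148206051613 [ 0.19  0.61 -0.25  1.57  0.17  0.99 -0.33]
plunger_top [(array([634., -45.,  93.]), 0.78, array([291.21, 202.38])), (array([ 297., -191.,   97.]), 0.75, array([ 18.65, 391.96]))]
feeder [(array([ 303., -180.,   42.]), 0.88, array([ 54.61, 347.51])), (array([638., -35.,  50.]), 0.8, array([292.99, 181.24])), (array([375., 152.,   9.]), 0.53, array([ 4.55, 51.78]))]
spacer3 [(array([575., -27.,  36.]), 0.85, array([233.45, 183.89]))]
round_pad [(array([544., 150.,  -2.]), 0.69, array([166.3 ,  17.31]))]
```

View pics/b_wrist.png

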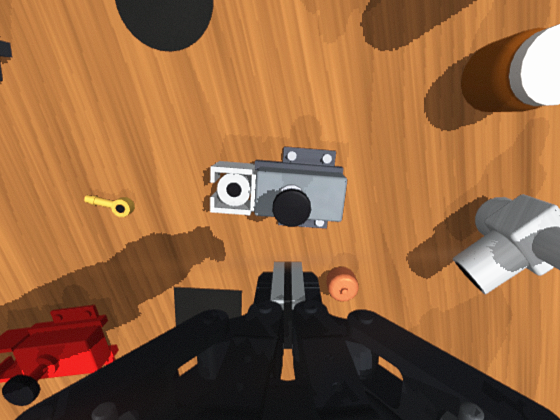

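The wrist view shows the knob at px (291.5,208), the top ring's bore at (233.5,189), the square pad at lower left and the round pad at upper left.

Run:
```python
from h import *
np.set_printoptions(precision=1,suppress=True)
T=np.load('b_T.npy'); k=p2w('wrist',291.5,208.5,96,T); r=p2w('wrist',233.5,189,36,T)
v=(k-r)[:2];print(k,r,np.linalg.norm(v),np.degrees(np.arctan2(v[1],v[0])))
# magazine walls / housing edges direction
a=p2w('wrist',255,216,44,T);b=p2w('wrist',342,220,48,T);print(a,b,np.degrees(np.arctan2(*(b-a)[1::-1])))
a=p2w('wrist',256,162,48,T);b=p2w('wrist',344,170,48,T);print(a,b,np.degrees(np.arctan2(*(b-a)[1::-1])))
```

```text
[632.8 -50.   96. ] [573.3 -32.4  36. ] 62.04911614687545 -16.491867934144903
[590.  -64.7  44. ] [680.7 -87.6  48. ] -14.16287505695396
[605.5  -8.1  48. ] [691.4 -34.9  48. ] -17.364606180637768
```

Emit:
arm_command([
  [0,0.3,-0.3,-3,0,0,0],
  [0,0,0,-3.5,0,0,0],
  [0,0,0,-3.5,0,0,0],
  [0,0,0,-2,0,0,0],
  [0,0,0,-1,0,0,0],
  [0,0,0,-0.2,0,0,0],
  [0,0,0,-0.2,0,0,0],
  [0,0,0,-0.2,0,0,0],
  [0,0,0,-0.2,0,0,0],
  [0,0,0,-0.2,0,0,0],
  [0,0,0,-0.2,0,0,0],
  [0,0,0,-0.2,0,0,0],
  [0,0,0,-0.2,0,0,0],
  [0,0,0,-0.2,0,0,0],
  [0,0,0,-0.2,0,0,0],
  [0,0,0,-0.2,0,0,0],
  [0,0,0,-0.2,0,0,0],
  [0,0,0,0,0,0,0],
])

```text
clock: 4.48
eef_pos: [633.6, -54.2, 79.2]
tool_rot: [1.621, 1.567, -0.168]
force: [-0.1, -0.5, 6.2]
width: -0.1
```

Run:
```python
from h import *
np.set_printoptions(precision=2,suppress=True)
s=ctrl.read_state(); print(s['eef_pos'],s['force'],s['qpos'])
im=ctrl.get_image('side'); cv2.imwrite('pics/c_side.png',cv2.resize(im[120:270,160:370],None,fx=3,fy=3))
im=ctrl.get_image('scene'); cv2.imwrite('pics/c_scene.png',cv2.resize(im[190:320,250:420],None,fx=4,fy=4))
```

```text
[633.57 -54.16  79.19] [-0.09 -0.54  6.16] [ 0.16  0.8  -0.2   1.68  0.23  0.68 -0.38]
```

View pics/c_side.png

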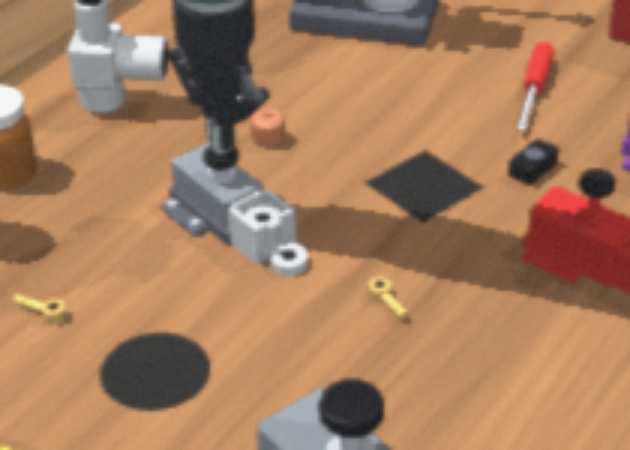

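View pics/c_scene.png

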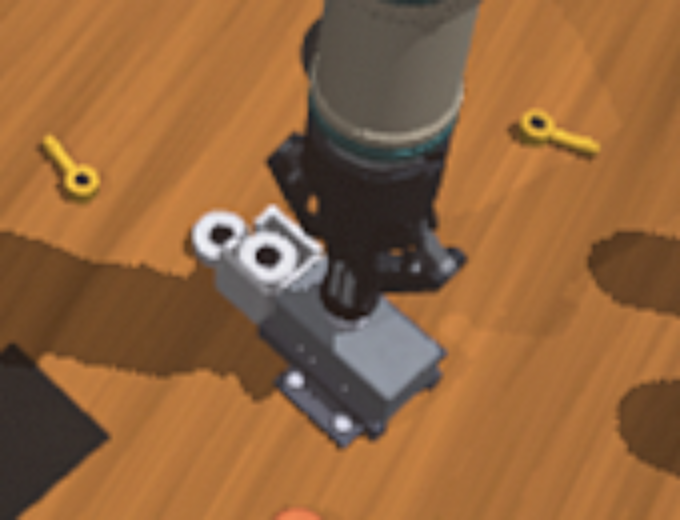

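The ring is partway out at side crop (290,258), and the finger stays centred on the knob. I continue pressing.

Emit:
arm_command([
  [0,0,0.2,-0.2,0,0,0],
  [0,0,0,-0.2,0,0,0],
  [0,0,0,-0.2,0,0,0],
  [0,0,0,-0.2,0,0,0],
  [0,0,0,0,0,0,0],
  [0,0,0,0,0,0,0],
])

```text
clock: 5.08
eef_pos: [633.5, -54.1, 72.1]
tool_rot: [1.099, 1.566, -0.691]
force: [-2.4, -2.5, 11.8]
width: 0.0
```

Emit:
arm_command([
  [0,0,0,-0.2,0,0,0],
  [0,0,0,-0.2,0,0,0],
  [0,0,0,0,0,0,0],
])

```text
clock: 5.33
eef_pos: [633.7, -54.1, 71.8]
tool_rot: [1.069, 1.565, -0.721]
force: [-10.4, -4.0, 36.8]
width: 0.3
```

The force rose to 37 N with z stalled at 71.8, so the plunger is at its bottom stop. Now I release it and go up.

Emit:
arm_command([
  [0,0,0,0.8,0,0,0],
  [0,0,0,1,0,0,0],
  [0,0,0,1,0,0,0],
  [0,0,0,2,0,0,0],
  [0,0,0,3.5,0,0,0],
  [0.3,0,0,4,0,0,0],
  [0.3,0,0,4,0,0,0],
  [0.3,0,0,0,0,0,0],
  [0.3,0,0,0,0,0,0],
])

```text
clock: 6.08
eef_pos: [633.8, -51.2, 231.5]
tool_rot: [1.851, 1.565, 0.063]
force: [0.6, 0.1, -0.2]
width: 25.7
```

Run:
```python
from h import *
np.set_printoptions(precision=2,suppress=True)
T=tool(); im=ctrl.get_image('wrist'); cv2.imwrite('pics/d_wrist.png',im); np.save('d_T.npy',T); print(T,ctrl.read_state()['width'],ctrl.read_state()['force'])
for l in ['spacer1']: print(l,[(np.round(d['centre']),round(d['conf'],2),w2p('wrist',d['centre'],T)) for d in ctrl.spot_in(l,'wrist')])
im=ctrl.get_image('side'); cv2.imwrite('pics/d_side.png',cv2.resize(im[120:270,160:370],None,fx=3,fy=3))
```

```text
[[  0.01   0.98  -0.22 633.83]
 [  0.    -0.22  -0.98 -51.18]
 [ -1.     0.01  -0.   231.53]
 [  0.     0.     0.     1.  ]] 25.567183885031376 [-1.17  0.66 -0.56]
spacer1 [(array([512., -12.,  13.]), 0.71, array([174.53, 176.53])), (array([575., -28.,  23.]), 0.59, array([230.52, 179.51]))]
```

View pics/d_wrist.png

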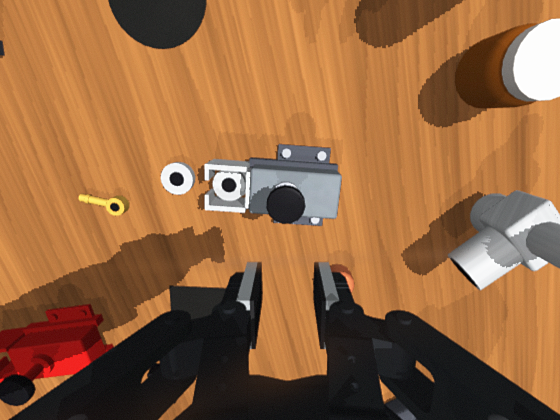

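View pics/d_side.png

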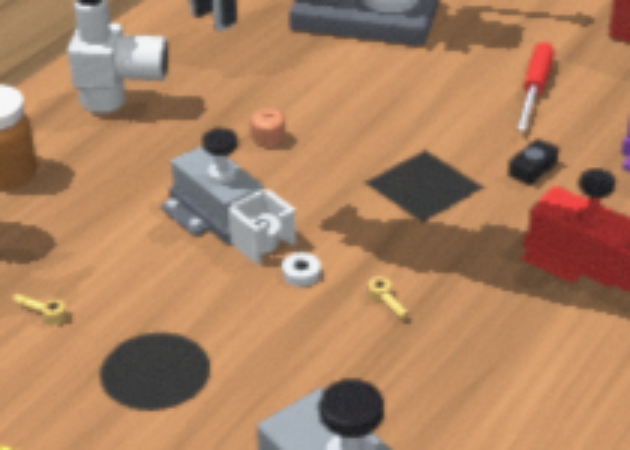

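The ring lies in front of the outlet at wrist px (177,179), and the knob is up again at (285,204). The remaining rings have dropped inside the magazine.

Run:
```python
from h import *
np.set_printoptions(precision=1,suppress=True)
T=np.load('d_T.npy'); print(p2w('wrist',177,179,12,T),p2w('side',160+302/3,120+267/3,12),'knob',p2w('wrist',285.5,204,96,T), 'ring2', p2w('wrist',229,184.5,24,T))
print('banjo', p2w('wrist',116,207,7,T),p2w('wrist',82,198,7,T))
im=ctrl.get_image('scene'); cv2.imwrite('pics/d_scene.png',cv2.resize(im[170:320,230:420],None,fx=4,fy=4))
```

```text
[513.3 -15.4  12. ] [509.6 -12.6  12. ] knob [633.  -48.9  96. ] ring2 [572.2 -32.4  24. ]
banjo [430.  -32.4   7. ] [395.1 -13.3   7. ]
```

View pics/d_scene.png

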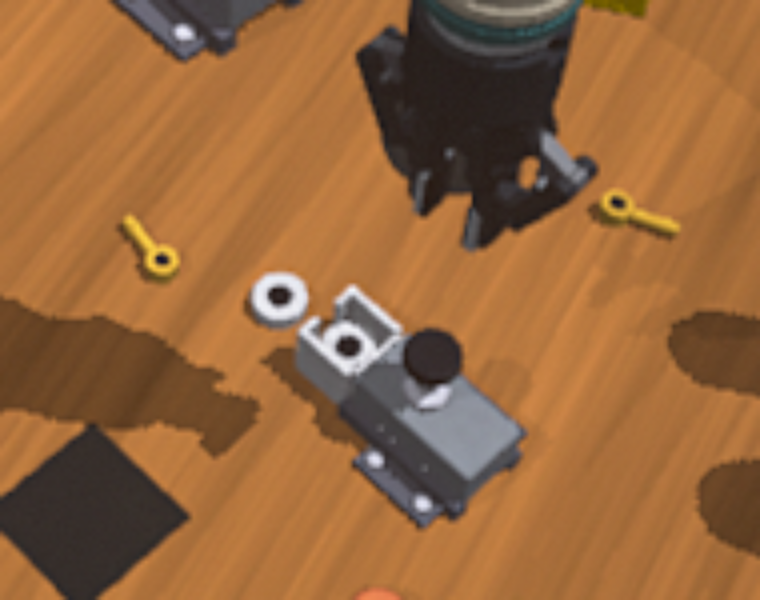

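Emit:
arm_command([
  [0.2,-3.3,-0.4,-1,0,0,0],
  [0.2,-3.3,-0.4,-1,0,0,0],
  [0.2,-3.3,-0.4,-1,0,0,0],
  [0.2,-3.3,-0.5,-1,0,0,0],
  [0.2,0,0,-4,0,0,0],
  [0.2,0,0,-4,0,0,0],
  [0.2,0,0,-4,0,0,0],
  [0.2,0,0,-3.7,0,0,0],
  [0.2,0,0,0,0,0,0],
  [0.2,0,0,0,0,0,0],
])

```text
clock: 7.12
eef_pos: [497.5, -68.4, 29.1]
tool_rot: [-1.453, 1.564, 3.042]
force: [-0.2, -0.4, 0.6]
width: 17.0
```

Run:
```python
from h import *
np.set_printoptions(precision=2,suppress=True)
T=tool(); im=ctrl.get_image('wrist'); cv2.imwrite('pics/e_wrist.png',im); np.save('e_T.npy',T); print(T,ctrl.read_state()['width'],ctrl.read_state()['force'])
im=ctrl.get_image('side'); cv2.imwrite('pics/e_side.png',cv2.resize(im[120:270,160:370],None,fx=3,fy=3))
```

```text
[[ -0.01   0.98  -0.22 497.53]
 [  0.    -0.22  -0.98 -68.37]
 [ -1.    -0.01   0.    29.08]
 [  0.     0.     0.     1.  ]] 16.97490516229541 [0.32 0.79 0.66]
```

View pics/e_wrist.png

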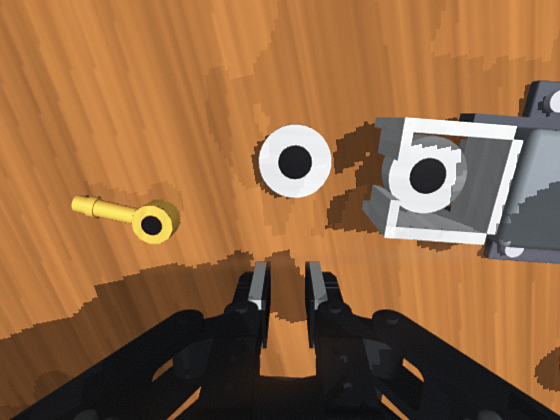

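View pics/e_side.png

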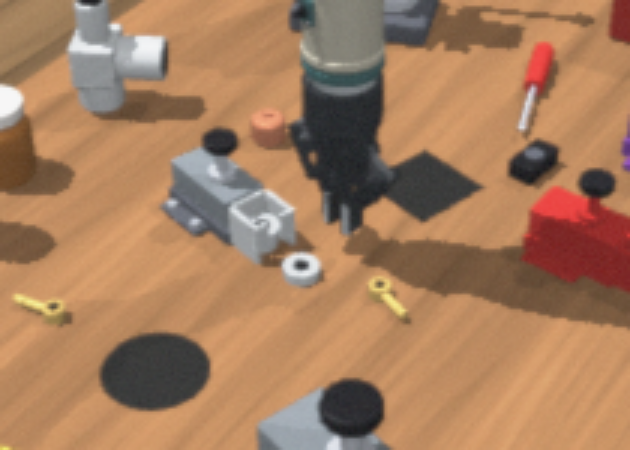

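The ring is at px (295.5,161), nearly straight ahead of the finger gap at column 288. The banjo and the magazine are well clear.

Run:
```python
from h import *
np.set_printoptions(precision=1,suppress=True)
T=np.load('e_T.npy'); r=p2w('wrist',295.2,160.5,12,T); print(r, p2w('wrist',295,162,12,T))
P=np.array([548.7,167.2]); v=P-r[:2]; L=np.linalg.norm(v);u=v/L;print(L,u,np.degrees(np.arctan2(u[0],u[1])),'tool',np.degrees(np.arctan2(-T[0,2],-T[1,2])))
print('start',r[:2]-48*u, 'lateral of tcp',np.cross(u,T[:2,3]-r[:2]))
print('end tcp',P-26*u)
```

```text
[513.1 -13.9  12. ] [512.8 -14.6  12. ]
184.58196630886414 [0.2 1. ] 11.13557689157353 tool 12.45214908994748
start [503.8 -61. ] lateral of tcp 4.707933482071102
end tcp [543.7 141.7]<stdin>:5: DeprecationWarning: Arrays of 2-dimensional vectors are deprecated. Use arrays of 3-dimensional vectors instead. (deprecated in NumPy 2.0)
```

Emit:
arm_command([
  [0.2,0.5,0,-1,0,0,1.3],
  [0.2,0,0,-1,0,0,0],
  [0.2,0,0,-0.4,0,0,0],
  [0.2,0.15,0.7,0,0,0,0],
  [0.2,0.15,0.7,0,0,0,0],
  [0.2,0.1,0.6,0,0,0,0],
  [0.2,0.1,0.5,0,0,0,0],
  [0.2,0.1,0.5,0,0,0,0],
  [0.2,0.1,0.5,0,0,0,0],
  [0.2,0.1,0.5,0,0,0,0],
  [0.2,0.1,0.5,0,0,0,0],
  [0.2,0,0,0,0,0,0],
])

```text
clock: 8.22
eef_pos: [514.6, -22.3, 7.4]
tool_rot: [2.699, 1.57, 0.935]
force: [0.4, -0.4, -0.0]
width: 17.2
```

Run:
```python
from h import *
np.set_printoptions(precision=2,suppress=True)
T=tool(); im=ctrl.get_image('wrist'); cv2.imwrite('pics/f_wrist.png',im); np.save('f_T.npy',T); print(T,ctrl.read_state()['width'],ctrl.read_state()['force'])
```

```text
[[  0.     0.98  -0.19 514.59]
 [  0.    -0.19  -0.98 -22.26]
 [ -1.     0.    -0.     7.39]
 [  0.     0.     0.     1.  ]] 17.237093519650834 [-0.33 -0.17  0.8 ]
```

View pics/f_wrist.png

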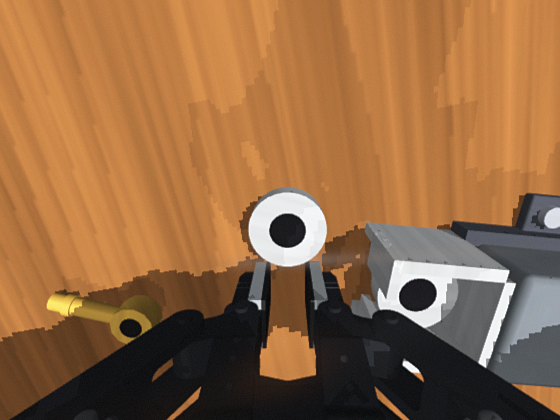

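Run:
```python
from h import *
np.set_printoptions(precision=2,suppress=True)
T=np.load('f_T.npy'); r=p2w('wrist',287.5,230,12,T)
P=np.array([548.7,167.2]); v=P-r[:2]; L=np.linalg.norm(v);u=v/L; print(r,r[:2]-T[:2,3],L,u,'ahead',np.dot(r[:2]-T[:2,3],-T[:2,2]),'lat',np.dot(r[:2]-T[:2,3],T[:2,1]))
```

```text
[519.69   5.07  12.  ] [ 5.09 27.33] 164.70920742146657 [0.18 0.98] ahead 27.79526440821134 lat -0.26010725492114356
```

The ring is seated evenly in the finger gap. It has already moved to about (520,5), with 165 mm left to go. I back off slightly, lower 3 mm and continue.

Emit:
arm_command([
  [0.2,-0.1,-0.4,0,0,0,0],
  [0.2,0,0,-0.3,0,0,0],
  [0.2,0.1,0.4,0,0,0,0],
  [0.2,0.1,0.5,0,0,0,0],
  [0.2,0.1,0.6,0,0,0,0],
  [0.2,0.12,0.7,0,0,0,0],
  [0.2,0.12,0.7,0,0,0,0],
  [0.2,0.12,0.7,0,0,0,0],
  [0.2,0.12,0.7,0,0,0,0],
  [0.2,0.12,0.7,0,0,0,0],
  [0.2,0.12,0.7,0,0,0,0],
  [0.2,0.12,0.7,0,0,0,0],
  [0.2,0.12,0.7,0,0,0,0],
  [0.2,0.12,0.7,0,0,0,0],
  [0.2,0.12,0.7,0,0,0,0],
  [0.2,0.1,0.6,0,0,0,0],
  [0.2,0.1,0.5,0,0,0,0],
  [0.2,0,0,0,0,0,0],
])

```text
clock: 9.77
eef_pos: [530.5, 69.8, 4.4]
tool_rot: [2.768, 1.57, 1.004]
force: [-0.7, 0.7, 0.0]
width: 17.2
```

Run:
```python
from h import *
np.set_printoptions(precision=2,suppress=True)
T=tool(); im=ctrl.get_image('wrist'); cv2.imwrite('pics/g_wrist.png',im); np.save('g_T.npy',T); print(T,ctrl.read_state()['width'],ctrl.read_state()['force'])
```

```text
[[  0.     0.98  -0.19 530.52]
 [  0.    -0.19  -0.98  69.83]
 [ -1.     0.    -0.     4.37]
 [  0.     0.     0.     1.  ]] 17.339360355130037 [ 0.21 -0.54 -0.65]
```

View pics/g_wrist.png

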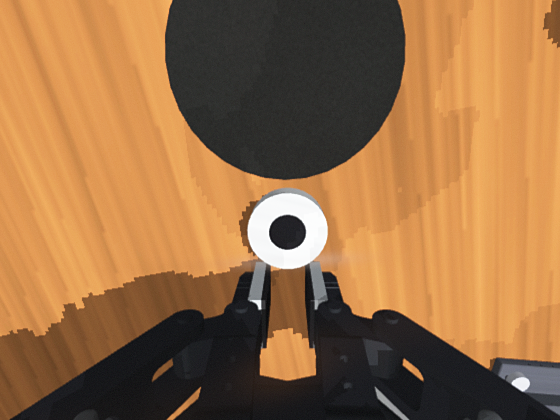

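The ring is at px (287.5,231). The pad is straight ahead, centred on column 285 with its near edge at row 179.

Run:
```python
from h import *
np.set_printoptions(precision=2,suppress=True)
T=np.load('g_T.npy'); r=p2w('wrist',287.5,231,12,T)
im=cv2.imread('pics/g_wrist.png'); m=(im.max(2)<70).astype(np.uint8); m[180:]=0
c=max(cv2.findContours(m,cv2.RETR_EXTERNAL,cv2.CHAIN_APPROX_NONE)[0],key=cv2.contourArea)[:,0]; c=c[c[:,1]>2]
w=np.array([p2w('wrist',u,v,0,T)[:2] for u,v in c])
from scipy.optimize import least_squares
s=least_squares(lambda q:np.hypot(*(w-q[:2]).T)-q[2],[548,167,50],loss='soft_l1'); print(s.x,'ring',r,s.x[:2]-r[:2],(np.array([548.7,167.2])-r[:2]))
```

```text
[548.24 167.75  49.38] ring [535.73  97.76  12.  ] [12.51 69.99] [12.97 69.44]
```

Both estimates of the pad centre agree. The remaining push is 12.6 mm in x and 70 mm in y.

Emit:
arm_command([
  [0.2,0.1,0.5,0,0,0,0],
  [0.2,0.12,0.7,0,0,0,0],
  [0.2,0.12,0.7,0,0,0,0],
  [0.2,0.12,0.7,0,0,0,0],
  [0.2,0.12,0.7,0,0,0,0],
  [0.2,0.13,0.7,0,0,0,0],
  [0.2,0.13,0.7,0,0,0,0],
  [0.2,0.13,0.7,0,0,0,0],
  [0.2,0.1,0.5,0,0,0,0],
  [0.2,0.1,0.5,0,0,0,0],
  [0.2,0.1,0.3,0,0,0,0],
  [0.2,0,0.2,0,0,0,0],
  [0.2,0,0,0,0,0,0],
  [0.2,0,0,0,0,0,0],
])

```text
clock: 10.98
eef_pos: [542.8, 136.9, 4.3]
tool_rot: [-0.373, 1.571, -2.139]
force: [0.2, 0.0, 0.4]
width: 16.7
```

Run:
```python
from h import *
np.set_printoptions(precision=2,suppress=True)
T=tool(); im=ctrl.get_image('wrist'); cv2.imwrite('pics/i_wrist.png',im); np.save('i_T.npy',T); print(T,ctrl.read_state()['force'])
print(p2w('wrist',287.5,231,12,T))
```

```text
[[ -0.     0.98  -0.19 542.76]
 [ -0.    -0.19  -0.98 136.9 ]
 [ -1.    -0.     0.     4.29]
 [  0.     0.     0.     1.  ]] [-0.44  0.13  0.23]
[548.04 164.87  12.  ]
```

View pics/i_wrist.png

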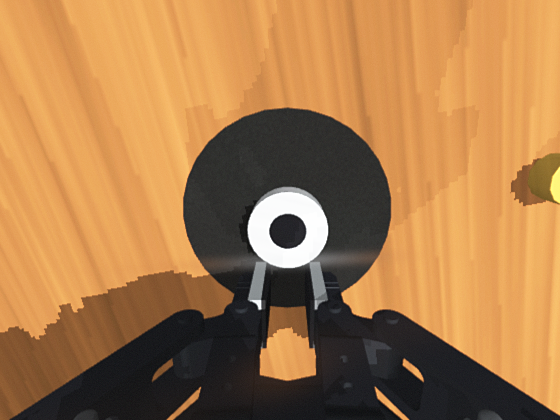

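The ring at px (287.5,231) is about 3 mm from the pad centre. I back away along the push line, then lift.

Emit:
arm_command([
  [0.2,-0.1,-0.7,0,0,0,0],
  [0.2,-0.2,-1,0,0,0,0],
  [0.2,-0.3,-1.5,0,0,0,0],
  [0.2,0,0,2,0,0,0],
  [0.2,0,0,4,0,0,0],
  [0.2,0,0,4,0,0,0],
  [0.2,0,0,4,0,0,0],
  [0.2,0,0,4,0,0,0],
  [0.2,0,-3,0,0,0,0],
  [0.2,0,0,0,0,0,0],
  [0.2,0,0,0,0,0,0],
  [0.2,0,0,0,0,0,0],
])

```text
clock: 12.03
eef_pos: [536.1, 74.1, 183.9]
tool_rot: [-1.112, 1.57, -2.88]
force: [-0.8, 0.7, -0.2]
width: 16.7
```

Run:
```python
from h import *
np.set_printoptions(precision=2,suppress=True)
T=tool(); im=ctrl.get_image('wrist'); cv2.imwrite('pics/j_wrist.png',im); np.save('j_T.npy',T); print(T[:3,3],ctrl.read_state()['force'])
im=ctrl.get_image('side'); cv2.imwrite('pics/j_side.png',im)
print(ctrl.spot_in('spacer1','wrist'),ctrl.spot_in('round_pad','wrist'))
```

```text
[536.11  74.05 183.91] [ 0.58  0.61 -0.09]
[{'centre': [581.1, -30.0, 21.4], 'conf': 0.85}, {'centre': [544.4, 164.1, 8.6], 'conf': 0.79}] [{'centre': [547.4, 174.7, 0.5], 'conf': 0.92}]
```

View pics/j_wrist.png

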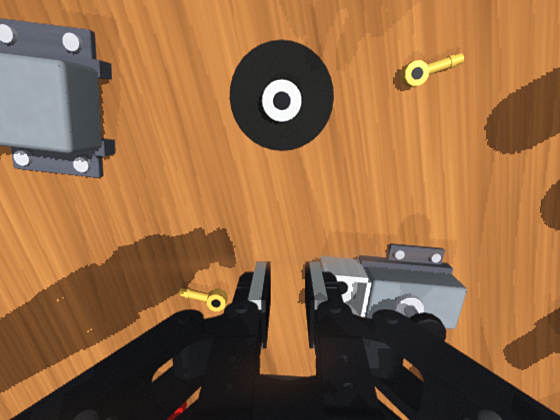

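View pics/j_side.png

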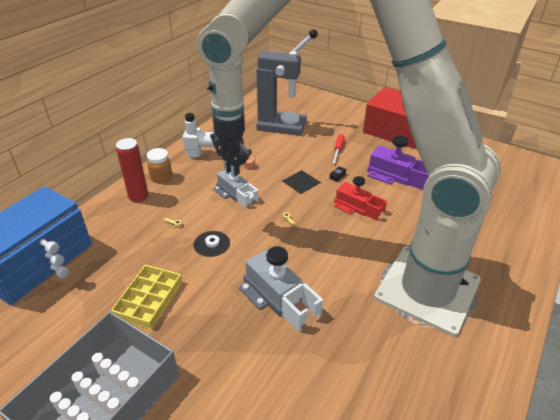

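The ring lies on the round pad in both views: wrist px (282,100) on a pad centred at (281,95), and side px (212,241). The bystanders are in their places and the arm is clear, so I hand in.

```bash
python3 -c "
from cell import ctrl
print(ctrl.finish_job())"
```

```text
the job is handed in; nothing more can be done
None
```

I pressed the small grey feeder's plunger once and pushed the ring that came out onto the round pad. I handed the job in at about 12 s of the 61 s allowed; it reports no verdict.

- **Press:** I pushed down until the plunger hit its bottom stop (fingertips at z = 71.8 mm, 37 N). After release the knob was back within about 1 mm of where it started.
- **Feed and push:** one ring came out at about (513, -14) mm. I pushed it along the plank between the slightly open fingertips, without gripping or lifting it, then backed away and raised the arm.
- **Ring position:** my last fingertip-camera measurement put the ring about 3 mm from the pad's centre, and the side view also shows it well inside the pad.
- **Everything else:** in the last pictures the other two rings are still in the magazine, the bystanders in view stand where they were, and the arm touches nothing. I did not measure the bystanders again.
- **Disagreement:** the trained network's positions put the ring and pad about 11 mm apart. The pictures and my own measurements show them closer, and 11 mm is still inside the 33 mm limit.
- **Not checked again:** in the final wrist picture a finger partly hid the knob, so the measurement that the plunger is up comes from just after the press.

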